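Pop the fuse hatch of the tray warmer

ROBOT

A 6-joint arm with a two-finger parallel gripper is mounted at the origin on the work surface. World frame = base frame: x ahead of the robot, y to its left, z up, the work surface at z = 0. Lengths are in m, angles in rad, forces in N, time in s.
With the tool pointing down it reaches from about 0.275 to 1 m from the base axis. Payload 8.4 kg.
Tool frame: the origin (TCP) lies midway between the tips of the shut fingers; the grasp point (between the pads) lies 19 mm behind it; z points along the fingers, y is the line along which they close (so a half turn about z gives the same grasp; the last joint's range is limited). The gripper opens to 85 mm and grips with 20 to 120 N. Pads are 22 mm wide; open, the fingers measure 114 mm over their backs; the gripper's body (76 mm by 85 mm) begins 54 mm behind the grasp point. The pads swing forward as they close: fully open they stand 13 mm farther back than shut.
Start: joints at [1.256, 0.353, 1.633, -0, 1.155, -0.002], TCP at [0.192, 0.595, 0.231] pointing down, gripper open.
Joint ranges: [-2.63, 2.63], [-0.92, 2.1], [0.06, 2.66], [-1.3, 4.44], [0, 2.69], [-3.02, 3.02]. Speed limits (rad/s): [2.22, 2.22, 2.79, 3.14, 3.14, 3.14].

INTERFACE

Orientations are given as a unit quaternion [x, y, z, w].
In Python, from rig import robot gives the robot as it stands.
- The arm moves only by the tool arm_command, never from a script. Its argument "commands" is a list that holds one entry, the list of rows, each a list of 4 numbers: the shift along the tool's x, y, z in cm, then the turn about the tool's z in rad. In form: [[[dx, dy, dz, yaw], ...]]. A call has 1 to 5 rows; each row is the pose to reach, as a shift and turn from the pose commanded when the call began, along the tool's axes at that moment; what a row does not reach only later rows make up. A row lasts 1/8 s, in which the tool goes at most 62.5 mm and 10.7 degrees, less where a joint would pass 70% of its speed; a pose out of reach is approached as far as the arm can. A call with a gripper value outside its range is refused whole. "jaw" is the finger opening in cm, from 0 to 8.54, set as the call begins (left out, the last holds). The fingers move at their own pace and stop on an object; the grip force is fixed at half the most. Time passes only in rows, so rows that repeat a pose let the fingers close. It gives the time, the measured TCP pose, the force, the opening and the grip force at its end, in the units of the state.
- robot.get_state(): the state, without advancing time (a new reading comes with each control period).
- robot.capture(name): name is "scene" or "side" or "wrist"; returns a dict with "img" (384x512x3 uint8, blue, green, red), "fx", "fy", "cx", "cy" (pixels), "world_to_cam" (4x4, takes a point from world to camera coordinates). Camera axes: x right, y down, z forward; pixel columns grow to the right and rows downward; lengths in m; the calibration is good to about 2 mm. A picture is of the moment at which its call begins. There is no depth.
- robot.job_done(): hands the job in; it is judged then, once.
The state is a dict: "time": time; "qpos": joint angles; "joint_velocities": joint speeds; "effort": joint torques, N m; "position": TCP position; "eef_rot": TCP orientation; "contact_force": force on the tool from outside, world axes, zero at the start; "torque": the same for the moment, N m; "grip_width": opening from 0.0 (shut) to 1.0 (fully open); "gripper_force": force on a finger pad.
Only numpy, scipy, OpenCV 4.12 (cv2) and the standard library are available. Lean on these libraries where they do the work, as an engineer would, in place of code of your own. Each camera call takes 0.05 s, during which the arm holds its last target. There are 200 camera calls.

TASK

The sweet-tray warmer's fuses are due for a check. With the fingertips only, press the round stop button on its control box right down and let it come up; then press the free end of the fuse hatch on the same box in once until its push-push latch lets go, take the hand away and see that the hatch has popped up and stays open by itself. Do not push the hatch down again once it has popped, do not press on the similar box with the screwed-down cover, and leave everything else on the counter where it is.

Things in the scene. Friction and masses are not known exactly. Their poses are not given: they have to be found in the camera images.
- ctrl: Control box: plain steel, fixed, 170 (its x) x 120 (its y) x 85 mm high; origin: centre of its underside. At its +x end a deck carries the stop button; the rest of its top, to the -x end, is the fuse hatch, an aluminium lid 10 mm proud of the deck (lid top 95 mm above the counter). It stands left or right, and may be turned up to 1 rad.
- stop_top (a point): Centre of the top of the stop button while it is up: a black round cap 30 mm across in a dark steel collar, 103 mm above the counter, pressed straight down. The point moves with the cap.
- stop (a joint): Travel of the stop button in m: 0 up, 0.006 fully down (about 5 N); it springs back by itself.
- hatch_pad (a point): Centre of the thumb pad (a dark round mark 30 mm across) on the hatch's top face, 20 mm from its free edge, 80 mm from its hinge: press here, straight down, about 4 to 6 N until the hard stop. Shut, it is 96 mm above the counter. It moves with the hatch. Nothing near it is higher than the lid except the stop button, 137 mm away. The lid may follow the finger up as it backs off.
- hatch_hinge (a point): Middle of the hatch's hinge barrel (10 mm thick, along the box's y, 94 mm long) at the end of the lid next to the stop button. The lid is 100 mm long from here to its free edge, 94 mm wide and 12 mm thick.
- hatch (a joint): Hatch angle in rad: about 0 shut and latched, -0.11 pressed in to the hard stop (pad 9 mm lower), 0.9 fully open. The latch lets go at about -0.06 (pad 5 mm down) or deeper; as the finger backs off, a damped spring swings the lid to 0.9 within a second or so and keeps it there, free edge about 78 mm up. Pressed less, it stays latched. Pressed in fully from open, it latches again.
- junction: The similar steel box, not to be pressed: same shell (170 x 120 x 85 mm, fixed), but with an aluminium cover held by four screws and no button; its top is 98 mm high. Origin: centre of its underside. It stands in the other of the two places.
- cup: Small steel cup, 44 mm across and 55 mm high, standing loose between the boxes. Origin: centre of its underside.
- stick: A loose green sweet stick, 14 mm thick, 160 mm long, lying along its x axis. Origin: middle of its underside.
- scraper: A loose spatula lying beyond the boxes. Origin: on the counter under it.
- squeeze_a: Loose squeeze bottle, 54 mm across, 150 mm high. Origin: centre of its underside.
- squeeze_b: Second loose squeeze bottle, 54 mm across, 150 mm high. Origin: centre of its underside.
- jar: Loose glass jar, 70 mm across, 85 mm high. Origin: centre of its underside.
- plant: Loose small potted plant, 76 mm across, about 125 mm high. Origin: centre of its underside.
Mind the look-alikes: they are no part of the job. What is shaped like the ctrl but turquoise or yellow is not meant.

How it is judged:
By the outcome, as a careful person would: the job done as asked, in the order asked, and still so for the second after the job is handed in, with the robot touching nothing.
It also fails if it takes over 42 s, if anything falls off the work surface, if the arm or the gripper's body presses on something with over 40 N, if the wrist force passes 120 N, or if a joint passes its speed limit or range.

## Working session

There is one attempt and no reset: what is moved stays moved. The work goes in short steps, Python scripts to look and compute and a tool call to move; the robot and the scene stay as the last step left them, time stands still between calls to the robot, and variables do not carry over. Pictures are saved under pics/ and viewed, at most 10 in all, crops included, and the job is handed in when it is done.

Besides the shell and the picture viewer there is one more tool, called after "Call:" as name(argument=value, ...) on one line, values as JSON. arm_command: Moves the arm, as the interface text tells. Its arguments: {"type":"object","properties":{"commands":{"type":"array","items":{"type":"array","items":{"type":"array","items":{"type":"number"}}}},"jaw":{"type":"number"}},"required":["commands"]}

```bash
mkdir -p pics; cat > h.py <<'E'
import numpy as np,cv2
from rig import robot
def ray(c,u,v,z):
    T=np.linalg.inv(c["world_to_cam"]);d=T[:3,:3]@np.array([(u-c["cx"])/c["fx"],(v-c["cy"])/c["fy"],1]);o=T[:3,3]
    return o+d*(z-o[2])/d[2]
def proj(c,p):
    q=np.array(c["world_to_cam"])@np.append(p,1);return c["fx"]*q[0]/q[2]+c["cx"],c["fy"]*q[1]/q[2]+c["cy"]
E
python3 - <<'E'
from h import *
import pickle
C={n:robot.capture(n) for n in("scene","side")}
pickle.dump(C,open("c0.pkl","wb"))
for n in C: cv2.imwrite(f"pics/{n}0.png",cv2.resize(C[n]["img"],(768,576)))
s=robot.get_state();print(s["time"],s["position"],s["eef_rot"])
for n in C: print(n,np.linalg.inv(C[n]["world_to_cam"])[:3].round(3))
E
```

```text
0.1 [0.19218597 0.59428384 0.23060743] [ 1.55748265e-01  9.87796576e-01 -6.27786496e-04 -9.63712657e-05]
scene [[-0.485  0.734 -0.476  1.058]
 [ 0.875  0.41  -0.259  0.283]
 [ 0.005 -0.542 -0.841  1.059]]
side [[ 0.949 -0.243  0.2    0.25 ]
 [-0.315 -0.724  0.614 -0.837]
 [-0.004 -0.646 -0.764  1.124]]
```

View pics/scene0.png

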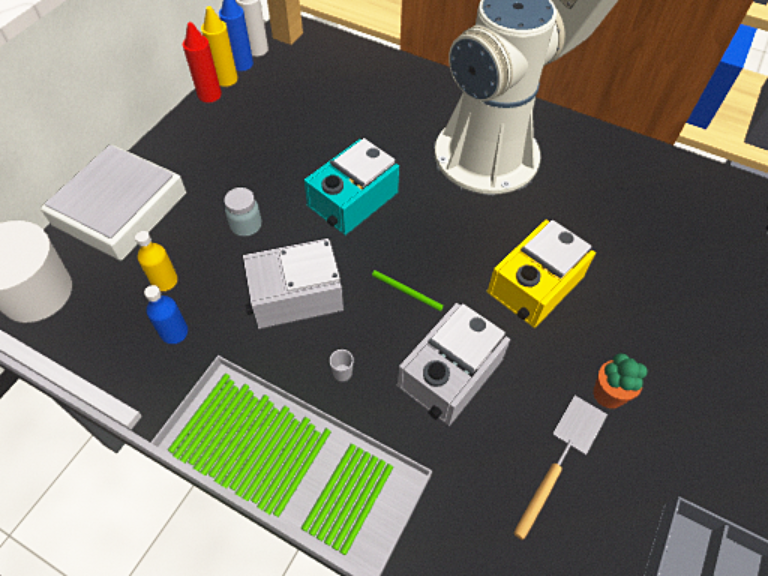

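View pics/side0.png

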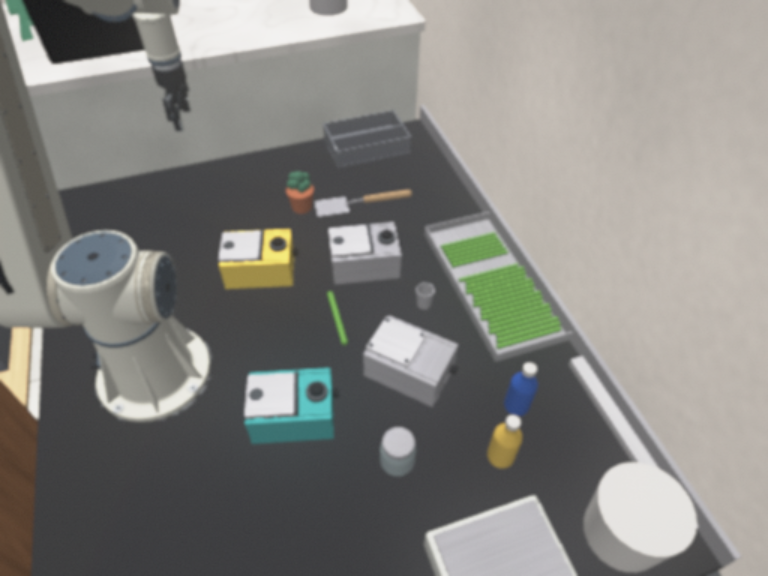

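In the scene view (768x576) there are four box-like things:
- Turquoise at (352,185): wrong colour.
- Yellow at (541,270): wrong colour.
- Steel at (294,283): four screws and no button, so it is the junction box.
- Plain steel at (453,362): black button at (437,372) and pad at (478,324). This one is ctrl.

I'll confirm it in a crop and measure.

```bash
python3 - <<'E'
from h import *
import pickle
C=pickle.load(open("c0.pkl","rb"))
rois={"scene":{"stop":(437,372,20),"pad":(478,324,13)},"side":{"stop":(387,237,14),"pad":(338,240,9)}}
for n in rois:
    c=C[n];g=cv2.cvtColor(c["img"],cv2.COLOR_BGR2GRAY)
    for k,(u,v,r) in rois[n].items():
        u/=2;v/=2;r=r//2+2;x0,y0=int(u-r),int(v-r);w=g[y0:y0+2*r+1,x0:x0+2*r+1]
        m=(w<(60 if k=="stop" else 130)).astype(np.uint8)
        N,l,st,ce=cv2.connectedComponentsWithStats(m);i=1+st[1:,4].argmax();p=ce[i]+[x0,y0]
        print(n,k,p.round(1),st[i],ray(c,*p,.103 if k=="stop" else .096).round(4))
cr=C["scene"]["img"][195:290,185:345]
cv2.imwrite("pics/crop.png",cv2.resize(cr,None,fx=5,fy=5,interpolation=cv2.INTER_CUBIC))
E
```

```text
scene stop [228.2 183.6] [ 18   0   7  25 100] [ 0.5207 -0.0807  0.103 ]
scene pad [239. 162.] [  0   0  17  17 289] [ 0.4363 -0.0947  0.096 ]Traceback (most recent call last):
  File "<stdin>", line 10, in <module>
ValueError: attempt to get argmax of an empty sequence
```

The display scale is 1.5, not 2, so I'll fix that.

```bash
python3 - <<'E'
from h import *
import pickle
C=pickle.load(open("c0.pkl","rb"))
rois={"scene":{"stop":(437,372,20),"pad":(478,324,13)},"side":{"stop":(387,237,16),"pad":(338,240,9)}}
for n in rois:
    c=C[n];g=cv2.cvtColor(c["img"],cv2.COLOR_BGR2GRAY)
    for k,(u,v,r) in rois[n].items():
        u/=1.5;v/=1.5;r=int(r/1.5)+2;x0,y0=int(u-r),int(v-r);w=g[y0:y0+2*r+1,x0:x0+2*r+1]
        t,m=cv2.threshold(w,0,1,cv2.THRESH_BINARY_INV+cv2.THRESH_OTSU)
        N,l,st,ce=cv2.connectedComponentsWithStats(m);i=1+st[1:,4].argmax();p=ce[i]+[x0,y0]
        print(n,k,t,p.round(1),st[i],ray(c,*p,.103 if k=="stop" else .096).round(4))
cr=C["scene"]["img"][195:290,250:350]
cv2.imwrite("pics/crop.png",cv2.resize(cr,None,fx=6,fy=6,interpolation=cv2.INTER_CUBIC))
E
```

```text
scene stop 132.0 [290.4 248.6] [  6   7  18  18 251] [0.6151 0.1581 0.103 ]
scene pad 146.0 [318. 216.] [ 5  6 11  9 81] [0.4897 0.1799 0.096 ]
side stop 133.0 [260.8 155.6] [  0   0  25  25 310] [0.624  0.1517 0.103 ]
side pad 163.0 [218.1 160.8] [ 0  0  4 17 52] [0.4654 0.1829 0.096 ]
```

View pics/crop.png

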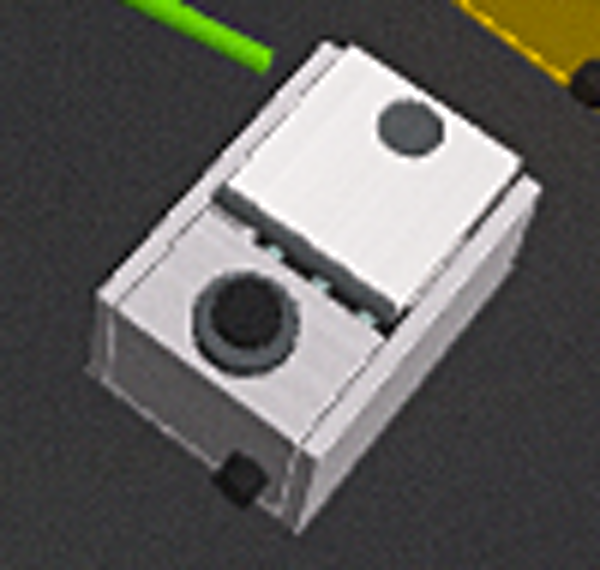

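Confirmed: button and dark pad on the plain steel box, lid without screws. I'll shut the fingers and go above it for a close look.

Call:
arm_command(commands=[[[-6,-3.5,-5,0],[-11,-7,-6,0],[-16,-10,-6,0],[-21,-13.3,-6,0],[-26,-16.5,-6,0]]], jaw=0)

```text
time: 0.72
position: [0.3835, 0.3637, 0.2913]
eef_rot: [0.156, 0.988, 0.0, 0.0]
contact_force: [1.2, -0.1, 1.6]
grip_width: 0.002
gripper_force: 0.0
```

Call:
arm_command(commands=[[[-5,-3.2,0,0],[-10,-6.4,0,0],[-15,-9.6,0,0],[-20,-12.8,0,0],[-20,-12.8,0,0]]])

```text
time: 1.35
position: [0.5354, 0.1789, 0.2908]
eef_rot: [0.158, 0.987, -0.0, 0.0]
contact_force: [-0.4, 1.2, -0.1]
grip_width: 0.0
gripper_force: 0.0
```

```bash
python3 - <<'E'
from h import *
import pickle
c=robot.capture("wrist");pickle.dump(c,open("w1.pkl","wb"))
cv2.imwrite("pics/w1.png",c["img"])
s=robot.get_state();print(s["time"],s["position"],s["eef_rot"],s["contact_force"],s["grip_width"])
print(np.linalg.inv(c["world_to_cam"])[:3].round(3),proj(c,[.615,.158,.103]),proj(c,[.489,.18,.096]))
E
```

```text
1.4 [0.53405929 0.18053278 0.29070697] [ 1.57408390e-01  9.87533467e-01 -1.69148625e-04 -4.71993658e-04] [-0.03714778  0.44494659 -0.07081301] 0.002826720611212176
[[ 0.312  0.911  0.27   0.466]
 [ 0.95  -0.299 -0.09   0.202]
 [-0.001  0.284 -0.959  0.433]] (np.float64(260.0292082839929), np.float64(235.05925175049396)) (np.float64(245.02084278846135), np.float64(135.83131973357035))
```

View pics/w1.png

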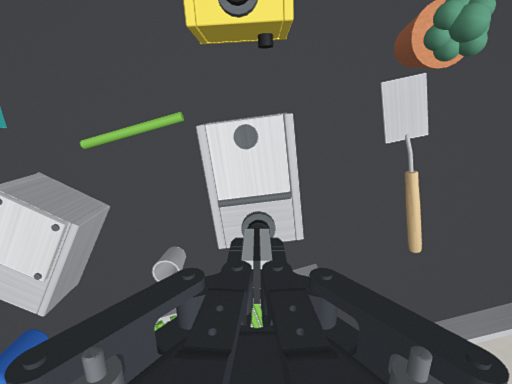

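Close view: pad at (245,136), as predicted. The button collar, partly behind the fingers, centres on about (259,230). I'll refine the cap using only very dark pixels in the scene view.

```bash
python3 - <<'E'
from h import *
import pickle
C=pickle.load(open("c0.pkl","rb"));w=pickle.load(open("w1.pkl","rb"));c=C["scene"]
g=cv2.cvtColor(c["img"],cv2.COLOR_BGR2GRAY)[236:262,276:306]
for t in (35,45,55):
    N,l,st,ce=cv2.connectedComponentsWithStats((g<t).astype(np.uint8));i=1+st[1:,4].argmax()
    print(t,st[i],ce[i]+[276,236],ray(c,*(ce[i]+[276,236]),.1025))
print(ray(c,291.3,246.7,.103),ray(w,258.7,230,.097))
gw=cv2.cvtColor(w["img"],cv2.COLOR_BGR2GRAY)[115:160,225:268]
N,l,st,ce=cv2.connectedComponentsWithStats((gw<130).astype(np.uint8));i=1+st[1:,4].argmax();p=ce[i]+[225,115];print(st[i],p,ray(w,*p,.096))
E
```

```text
35 [10  6 10 11 32] [288.90625 248.53125] [0.61636708 0.15470003 0.1025    ]
45 [  9   5  12  12 104] [290.625      246.84615385] [0.61002631 0.1564509  0.1025    ]
55 [  9   5  12  12 112] [290.70535714 246.97321429] [0.61024555 0.15678476 0.1025    ]
[0.6090581 0.1578366 0.103    ] [0.61022693 0.15777584 0.097     ]
[  9   9  24  25 451] [245.23503326 136.29933481] [0.48960196 0.1800659  0.096     ]
```

Call:
arm_command(commands=[[[-5,0.1,0,0],[-8,0.1,5,0],[-8,0.1,11,0],[-8,0.1,17,0],[-8,0.1,17,0]]])

```text
time: 2.02
position: [0.6056, 0.1588, 0.1169]
eef_rot: [0.155, 0.988, -0.002, -0.005]
contact_force: [-0.3, -0.2, 0.1]
grip_width: -0.002
gripper_force: 0.0
```

Call:
arm_command(commands=[[[0,0,0,0],[0,0,0,0]]])

```text
time: 2.28
position: [0.6116, 0.1593, 0.1244]
eef_rot: [0.156, 0.988, 0.001, 0.002]
contact_force: [-0.4, 0.0, 0.2]
grip_width: 0.0
gripper_force: 0.0
```

```bash
python3 - <<'E'
from h import *
c=robot.capture("scene");i=c["img"][180:290,230:350]
cv2.imwrite("pics/s2.png",cv2.resize(i,None,fx=5,fy=5,interpolation=cv2.INTER_CUBIC))
s=robot.get_state();print(s["time"],s["position"],s["contact_force"])
E
```

```text
2.325 [0.6114725  0.15912452 0.12416917] [-0.39726143 -0.05158087  0.6836994 ]
```

View pics/s2.png

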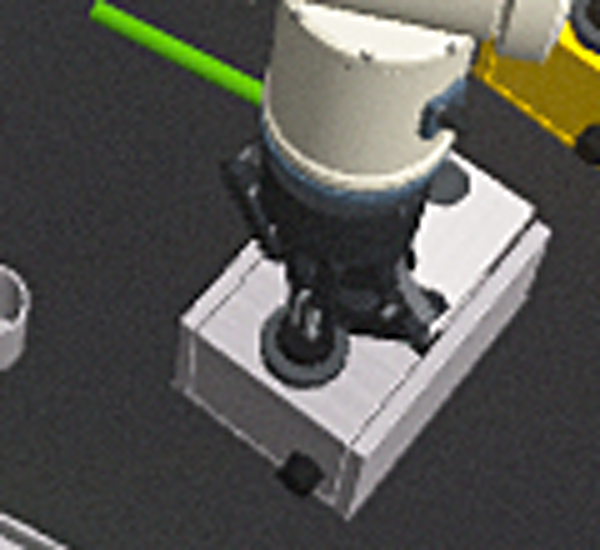

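The fingertips (crop pixel 305,340) stand right over the cap. Pressing slowly.

Call:
arm_command(commands=[[[0,0.2,1,0],[0,0.2,1.8,0],[0,0.2,2.2,0],[0,0.2,2.5,0],[0,0.2,2.5,0]]])

```text
time: 2.95
position: [0.6112, 0.1607, 0.1004]
eef_rot: [0.156, 0.988, 0.001, 0.001]
contact_force: [-13.4, -1.2, 41.0]
grip_width: -0.0
gripper_force: 20.4
```

Call:
arm_command(commands=[[[0,0,0.1,0],[0,0,0.2,0],[0,0,0.3,0],[0,0,0.3,0]]])

```text
time: 3.45
position: [0.6114, 0.1608, 0.1]
eef_rot: [0.156, 0.988, 0.001, 0.001]
contact_force: [-21.3, -3.8, 62.6]
grip_width: 0.003
gripper_force: 31.7
```

It stopped hard at z=0.100 with high force, where a full press needs about 0.097, so the fingertips are probably on the collar. I'll back off and look.

Call:
arm_command(commands=[[[0,0,-0.4,0],[0,0,-0.8,0],[0,0,-1.1,0],[0,0,-1.1,0]]])

```text
time: 3.95
position: [0.6109, 0.1605, 0.1043]
eef_rot: [0.156, 0.988, 0.0, 0.0]
contact_force: [1.2, 1.5, 2.5]
grip_width: -0.001
gripper_force: 1.5
```

```bash
python3 - <<'E'
from h import *
s=robot.get_state();print(s["time"],s["position"],s["contact_force"])
a=[]
for n in("scene","wrist","side"):
    c=robot.capture(n);u,v=map(int,proj(c,[.61,.157,.1]));print(n,u,v,proj(c,s["position"]))
    i=c["img"][v-30:v+30,u-30:u+30];a.append(cv2.resize(i,(266,266),interpolation=cv2.INTER_CUBIC))
cv2.imwrite("pics/m3.png",np.hstack(a))
E
```

```text
3.95 [0.61093591 0.16052034 0.10429395] [1.21989481 1.53134527 2.51527287]
scene 290 247 (np.float64(291.973736029018), np.float64(247.53981846864457))
wrist 249 242 (np.float64(255.8291284007971), np.float64(245.59770761239537))
side 256 156 (np.float64(256.7854639278384), np.float64(154.54692999747292))
```

View pics/m3.png

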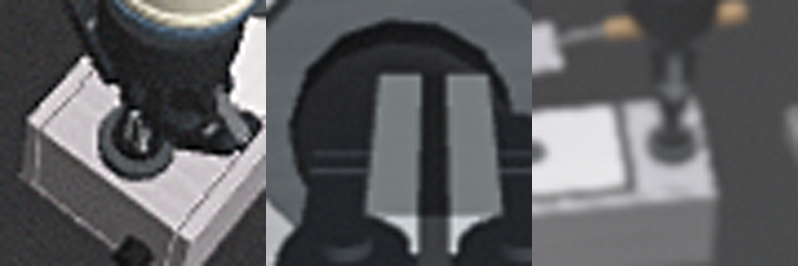

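In the wrist crop, the cap spans columns 293–510 (centre about 403), while the fingers centre on about 436. They sit about 4.5 mm too far along tool +y, so part of them was on the collar. I'll shift and recheck.

Call:
arm_command(commands=[[[0,0,-0.4,0],[0.1,-0.4,-0.4,0],[0.1,-0.4,-0.4,0],[0.1,-0.4,-0.4,0]]])

```text
time: 4.6
position: [0.608, 0.1566, 0.108]
eef_rot: [0.156, 0.988, -0.0, -0.0]
contact_force: [0.2, -0.4, 0.1]
grip_width: 0.004
gripper_force: 0.0
```

```bash
python3 - <<'E'
from h import *
s=robot.get_state();print(s["time"],s["position"],s["contact_force"])
c=robot.capture("wrist");u,v=map(int,proj(c,[.609,.157,.103]));print(u,v,proj(c,s["position"]),c["fx"])
g=cv2.cvtColor(c["img"],cv2.COLOR_BGR2GRAY)
for r in range(v-24,v+8,4): print(r,g[r,u-34:u+34:1].tolist())
i=c["img"][v-45:v+45,u-50:u+50];cv2.imwrite("pics/w4.png",cv2.resize(i,None,fx=6,fy=6,interpolation=cv2.INTER_CUBIC));print(u-50,v-45)
E
```

```text
4.6 [0.60801108 0.15657313 0.10797059] [ 0.20882476 -0.42126913  0.09269053]
256 242 (np.float64(255.73062394507028), np.float64(245.4201687408702)) 276.60311679471425
218 [181, 183, 179, 105, 53, 62, 87, 97, 99, 98, 99, 98, 96, 97, 98, 98, 98, 97, 96, 98, 97, 99, 101, 101, 101, 97, 67, 49, 34, 24, 20, 19, 19, 21, 22, 20, 20, 21, 19, 20, 21, 22, 24, 26, 40, 75, 100, 100, 100, 100, 98, 97, 98, 97, 98, 97, 97, 97, 97, 96, 98, 97, 97, 99, 98, 88, 68, 87]
222 [185, 156, 73, 86, 96, 97, 98, 97, 98, 96, 97, 96, 96, 96, 96, 96, 97, 99, 94, 63, 28, 17, 19, 20, 22, 25, 22, 23, 24, 26, 25, 25, 27, 27, 26, 26, 27, 29, 26, 27, 26, 27, 27, 27, 28, 26, 29, 26, 23, 24, 26, 41, 74, 103, 103, 102, 100, 100, 100, 98, 101, 101, 102, 102, 102, 102, 104, 99]
226 [149, 76, 90, 98, 99, 99, 98, 99, 99, 98, 99, 99, 100, 101, 98, 65, 26, 20, 21, 23, 25, 23, 28, 30, 35, 42, 45, 43, 44, 43, 43, 43, 42, 42, 43, 43, 46, 45, 44, 44, 43, 45, 44, 47, 48, 47, 46, 35, 34, 28, 28, 29, 27, 24, 36, 79, 105, 105, 104, 103, 102, 102, 103, 102, 102, 101, 101, 100]
230 [80, 95, 100, 100, 101, 100, 102, 101, 102, 102, 101, 10
[... 782 characters left out ...]
 34, 35, 39, 37, 39, 38, 37, 40, 45, 44, 45, 87, 101, 100, 99, 99, 100, 100, 99]
242 [88, 92, 98, 97, 98, 99, 100, 99, 84, 40, 32, 38, 37, 37, 36, 37, 37, 40, 37, 34, 47, 97, 126, 124, 123, 125, 124, 124, 124, 125, 125, 103, 39, 27, 31, 32, 30, 53, 109, 127, 124, 123, 123, 124, 123, 124, 125, 123, 83, 36, 35, 40, 37, 36, 37, 38, 38, 38, 37, 37, 50, 90, 103, 102, 100, 101, 101, 100]
246 [142, 92, 96, 100, 100, 100, 101, 99, 57, 52, 56, 55, 55, 56, 57, 58, 56, 56, 53, 51, 73, 128, 127, 125, 123, 123, 124, 124, 125, 125, 123, 82, 35, 28, 32, 29, 31, 46, 93, 127, 125, 124, 122, 123, 124, 122, 124, 127, 123, 59, 50, 54, 54, 53, 53, 54, 55, 55, 56, 53, 52, 67, 103, 103, 102, 101, 101, 101]
206 197
```

View pics/w4.png

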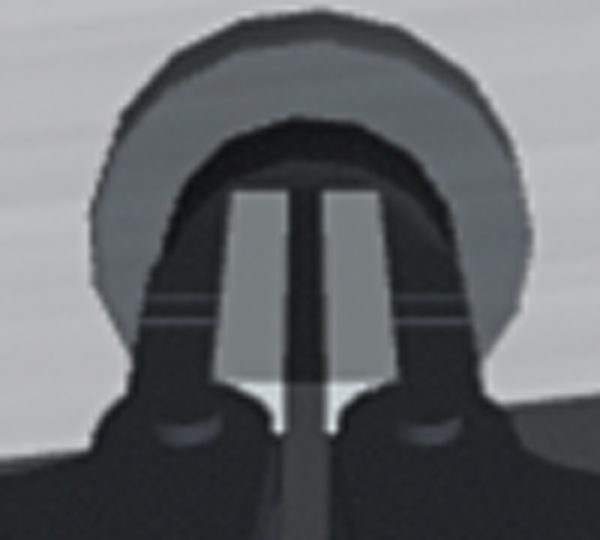

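The fingers are now centred on the cap to within 1 mm, and the collar sits well below the cap top. The earlier 2.5 N at z=0.104 suggests contact starts near 0.106, so z=0.100 may already have been the full press. I'll press again in small steps to check the force curve.

Call:
arm_command(commands=[[[0,0.1,0.2,0],[0,0.1,0.4,0],[0,0.1,0.4,0]]])

```text
time: 5.03
position: [0.6087, 0.1578, 0.1042]
eef_rot: [0.156, 0.988, -0.0, 0.0]
contact_force: [-0.8, -1.3, 2.7]
grip_width: 0.003
gripper_force: 1.5
```

Call:
arm_command(commands=[[[0,0,0.2,0],[0,0,0.2,0],[0,0,0.2,0]]])

```text
time: 5.4
position: [0.6087, 0.1578, 0.1024]
eef_rot: [0.156, 0.988, 0.0, 0.0]
contact_force: [-0.0, -1.4, 3.6]
grip_width: -0.006
gripper_force: 2.0
```

Call:
arm_command(commands=[[[0,0,0.1,0],[0,0,0.2,0],[0,0,0.2,0],[0,0,0.2,0]]])

```text
time: 5.9
position: [0.6088, 0.1578, 0.101]
eef_rot: [0.156, 0.988, 0.0, 0.0]
contact_force: [-3.4, -1.7, 11.4]
grip_width: 0.002
gripper_force: 5.5
```

Clear spring curve, then a hard stop near 0.101, so the cap bottoms there (the tips reach about 3.5 mm past the TCP). I'll press slightly further, let it come up, then move over the pad.

Call:
arm_command(commands=[[[0,0,0.1,0],[0,0,0.1,0],[0,0,-0.6,0],[0,0,-2,0],[0,0,-4,0]]])

```text
time: 6.52
position: [0.6082, 0.1578, 0.1406]
eef_rot: [0.156, 0.988, -0.0, -0.001]
contact_force: [0.0, -0.2, -0.1]
grip_width: -0.004
gripper_force: 0.0
```

Call:
arm_command(commands=[[[4,-0.5,0,0],[8,-1,0,0],[12,-1.6,0,0],[12,-1.6,0,0],[12,-1.6,0,0]]])

```text
time: 7.15
position: [0.4908, 0.1799, 0.1413]
eef_rot: [0.156, 0.988, 0.0, 0.001]
contact_force: [0.7, -0.8, -0.1]
grip_width: -0.003
gripper_force: 0.0
```

```bash
python3 - <<'E'
from h import *
s=robot.get_state();print(s["time"],s["position"],s["contact_force"],s["eef_rot"])
a=[]
for n in("scene","wrist","side"):
    c=robot.capture(n);u,v=map(int,proj(c,[.56,.167,.1]if n!="wrist" else [.49,.18,.096]));r=36 if n!="wrist" else 70
    i=c["img"][max(v-r,0):v+r,u-r:u+r];a.append(cv2.resize(i,(266,266),interpolation=cv2.INTER_CUBIC));print(n,u,v)
cv2.imwrite("pics/m5.png",np.hstack(a))
E
```

```text
7.15 [0.49075287 0.17987441 0.1412836 ] [ 0.73643625 -0.82394256 -0.08249528] [1.55563375e-01 9.87825292e-01 4.98891395e-04 9.90044486e-04]
scene 302 233
wrist 255 214
side 243 157
```

View pics/m5.png

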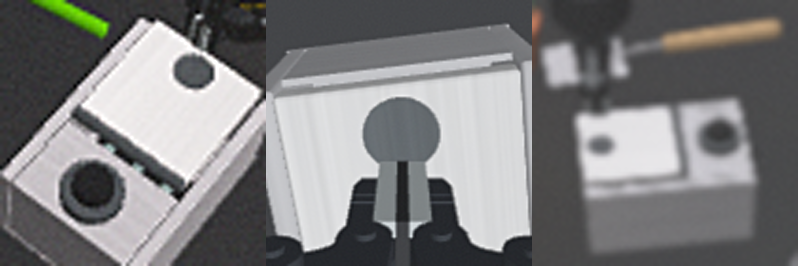

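The button is up again and the hatch is shut. The fingers are lined up on the pad (wrist crop 403,135), so I'll press it once, slowly.

Call:
arm_command(commands=[[[0,0,1.5,0],[0,0,3,0],[0,0,3.8,0],[0,0,3.8,0]]])

```text
time: 7.8
position: [0.4889, 0.1792, 0.1011]
eef_rot: [0.156, 0.988, -0.001, -0.001]
contact_force: [-0.7, 0.4, 0.6]
grip_width: -0.002
gripper_force: 0.0
```

Call:
arm_command(commands=[[[0,0,0.3,0],[0,0,0.6,0],[0,0,0.8,0],[0,0,1.0,0],[0,0,1.1,0]]])

```text
time: 8.43
position: [0.4893, 0.1796, 0.0913]
eef_rot: [0.156, 0.988, 0.0, -0.0]
contact_force: [-3.9, 2.0, 4.7]
grip_width: -0.001
gripper_force: 2.6
```

That is about 8 mm down, past the release point. Backing off straight up.

Call:
arm_command(commands=[[[0,0,-1,0],[0,0,-4,0],[0,0,-9,0],[0,0,-14,0],[0,0,-19,0]]])

```text
time: 9.05
position: [0.4896, 0.1793, 0.2836]
eef_rot: [0.156, 0.988, 0.0, 0.001]
contact_force: [0.5, 0.1, -0.5]
grip_width: 0.001
gripper_force: 0.0
```

Call:
arm_command(commands=[[[4,0,-2,0],[8,0,-2,0],[8,0,-2,0],[8,0,-2,0],[8,0,-2,0]]])

```text
time: 9.68
position: [0.4143, 0.2039, 0.3013]
eef_rot: [0.156, 0.988, -0.0, 0.0]
contact_force: [0.2, -0.2, 0.2]
grip_width: 0.001
gripper_force: 0.0
```

Call:
arm_command(commands=[[[0,0,0,0],[0,0,0,0],[0,0,0,0],[0,0,0,0],[0,0,0,0]]])

```text
time: 10.3
position: [0.4134, 0.2041, 0.3013]
eef_rot: [0.156, 0.988, 0.0, 0.0]
contact_force: [-0.2, -0.2, -0.5]
grip_width: 0.004
gripper_force: 0.0
```

```bash
python3 - <<'E'
from h import *
s=robot.get_state();print(s["time"],s["position"],s["contact_force"])
a=[]
for n in("scene","side"):
    c=robot.capture(n);u,v=map(int,proj(c,[.54,.167,.1]));r=70
    i=c["img"][v-r:v+r,u-r:u+r];a.append(cv2.resize(i,(400,400),interpolation=cv2.INTER_CUBIC))
cv2.imwrite("pics/m6.png",np.hstack(a))
E
```

```text
10.3 [0.413448   0.20410561 0.30127138] [-0.22747504 -0.21435393 -0.48809326]
```

View pics/m6.png

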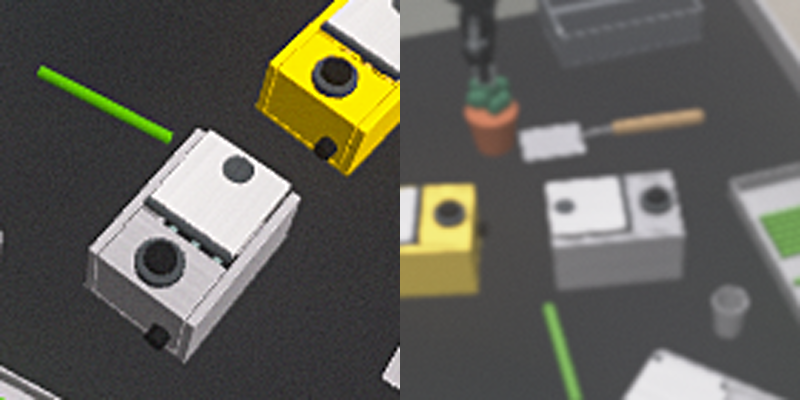

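The hatch is still latched, so the press stopped just short of release. I'll press again, this time feeling for the hard stop.

Call:
arm_command(commands=[[[-5,0,0,0],[-8,0,4,0],[-8,0,9,0],[-8,0,14,0],[-8,0,18,0]]])

```text
time: 11.02
position: [0.4891, 0.1792, 0.1194]
eef_rot: [0.156, 0.988, -0.0, -0.0]
contact_force: [0.1, 0.6, 0.2]
grip_width: -0.005
gripper_force: 0.0
```

Call:
arm_command(commands=[[[0,0,0.7,0],[0,0,1.4,0],[0,0,1.8,0],[0,0,1.8,0],[0,0,1.8,0]]])

```text
time: 11.65
position: [0.49, 0.1797, 0.104]
eef_rot: [0.156, 0.988, 0.0, 0.001]
contact_force: [0.2, -0.3, 0.6]
grip_width: -0.006
gripper_force: 0.0
```

Call:
arm_command(commands=[[[0,0,0.3,0],[0,0,0.6,0],[0,0,0.9,0],[0,0,1.1,0],[0,0,1.1,0]]])

```text
time: 12.28
position: [0.4892, 0.1795, 0.0921]
eef_rot: [0.156, 0.988, -0.0, -0.0]
contact_force: [-3.7, 1.0, 3.8]
grip_width: -0.0
gripper_force: 2.0
```

Call:
arm_command(commands=[[[0,0,0.1,0],[0,0,0.2,0],[0,0,0.2,0]]])

```text
time: 12.65
position: [0.4892, 0.1795, 0.0902]
eef_rot: [0.156, 0.988, -0.0, -0.0]
contact_force: [-4.0, 1.7, 4.1]
grip_width: -0.001
gripper_force: 2.3
```

Call:
arm_command(commands=[[[0,0,0.1,0],[0,0,0.2,0],[0,0,0.2,0]]])

```text
time: 13.02
position: [0.4893, 0.1795, 0.0882]
eef_rot: [0.156, 0.988, -0.0, -0.0]
contact_force: [-3.9, 0.8, 4.8]
grip_width: -0.001
gripper_force: 2.3
```

Still springy and not at the hard stop, so I'll keep going.

Call:
arm_command(commands=[[[0,0,0.1,0],[0,0,0.2,0],[0,0,0.2,0]]])

```text
time: 13.4
position: [0.4894, 0.1795, 0.0866]
eef_rot: [0.156, 0.988, -0.0, -0.0]
contact_force: [-6.4, 2.1, 9.7]
grip_width: -0.003
gripper_force: 5.4
```

Call:
arm_command(commands=[[[0,0,0.1,0],[0,0,0.1,0],[0,0,0.1,0]]])

```text
time: 13.78
position: [0.4894, 0.1795, 0.0863]
eef_rot: [0.156, 0.988, 0.0, -0.0]
contact_force: [-9.8, -0.2, 19.6]
grip_width: 0.001
gripper_force: 10.5
```

The hard stop is reached at 0.0865 (about 9 mm down), so I'm backing off.

Call:
arm_command(commands=[[[0,0,-1,0],[0,0,-4,0],[0,0,-9,0],[0,0,-14,0],[0,0,-19,0]]])

```text
time: 14.4
position: [0.4902, 0.1792, 0.2771]
eef_rot: [0.156, 0.988, 0.0, 0.001]
contact_force: [1.4, 0.3, -0.8]
grip_width: -0.004
gripper_force: 0.0
```

Call:
arm_command(commands=[[[4,0,-4,0],[8,0,-4,0],[8,0,-4,0],[8,0,-4,0],[8,0,-4,0]]])

```text
time: 15.02
position: [0.4143, 0.2038, 0.3149]
eef_rot: [0.156, 0.988, -0.0, 0.0]
contact_force: [1.5, -0.4, 0.7]
grip_width: 0.003
gripper_force: 0.0
```

Call:
arm_command(commands=[[[0,0,0,0],[0,0,0,0],[0,0,0,0],[0,0,0,0],[0,0,0,0]]])

```text
time: 15.65
position: [0.4135, 0.2041, 0.3153]
eef_rot: [0.156, 0.988, 0.0, 0.0]
contact_force: [0.6, -0.6, -0.6]
grip_width: -0.0
gripper_force: 0.0
```

```bash
python3 - <<'E'
from h import *
s=robot.get_state();print(s["time"],s["position"],s["contact_force"])
a=[]
for n in("scene","side"):
    c=robot.capture(n);u,v=map(int,proj(c,[.54,.167,.1]));r=70
    i=c["img"][v-r:v+r,u-r:u+r];a.append(cv2.resize(i,(400,400),interpolation=cv2.INTER_CUBIC))
cv2.imwrite("pics/m7.png",np.hstack(a))
E
```

```text
15.65 [0.41347686 0.20409729 0.31526827] [ 0.57244707 -0.56386995 -0.58579836]
```

View pics/m7.png

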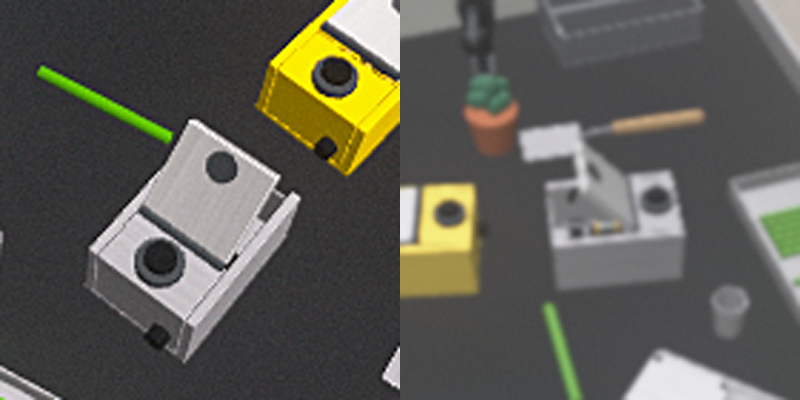

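The hatch stands open by itself, the button is up and nothing else has moved. Handing in.

```bash
python3 -c "
from rig import robot
print(robot.job_done())"
```

```text
the job is handed in; nothing more can be done
None
```

Handed in at about 16 s: the stop button was pressed to its hard stop twice and came back up; the hatch's first press was too shallow to unlatch it, the second popped it and it stays open, but the first button press, slightly off-centre, reached about 63 N at the fingertips.

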